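# Lock the marble chest with a mallet blow

### The job

Push the marble tray fully shut, then take the mallet and knock the sprung lock peg home with a brisk blow, the mallet's flat face square on the sloping peg so that it stays down. Then stand the mallet back on its striking face, wholly on the rubber mat, and leave everything else on the shelf where it is.

Things in the scene. Friction and masses are not known exactly. Their poses are not given: they have to be found in the camera images.
- chest: Plywood marble chest, fixed. A box 170 mm deep (x) by 160 mm wide (y), its flat lid 68 mm high, carrying a board that slants at 35 degrees from 30 mm behind the lid's front edge (68 mm high) up to 166 mm at the back edge. Origin: centre of its underside on the table; x points from its front (tray side, near the robot) to its back, z up.
- tray (a joint): How far (m) the pull-out tray of marbles stands out of the chest's front: 0 is fully shut, up to 0.11 m; it slides along the chest's x with light friction (about 2 N) and stays where it is left.
- tray_front (a point): Centre of the outer (robot side) face of the tray's front panel, 38 mm above the table. The panel is upright, 160 mm wide, from 6 to 59 mm high, 12 mm thick. Axes as the chest's.
- peg (a joint): How far (m) the sprung lock peg has been driven down along its own axis: 0 is up, 0.024 is fully home. An over-centre spring (3 N) pushes it back up until it has passed 0.012, then holds it down. Pushing it takes 3 to 8 N.
- peg_top (a point): Centre of the flat top of the lock peg's round wooden head (36 mm across, 10 mm thick, on an 18 mm shank), mid-board. z points outward along the peg, square to the board (35 degrees from vertical, leaning to the chest's front); x up the slope, y along the chest's y. Up, the top is 37 mm from the board; home, 13 mm, with the head on its steel washer.
- mallet: Loose wooden mallet, 300 g (most of it in the head), standing on a striking face. Head: round, 60 mm across, 80 mm between its flat faces. Origin: centre of the lower face; z along the head to the other face; x along the handle, away from the head. The handle (22 mm wide in y, 24 mm thick in z) is 40 mm above the lower face (axis) and ends in a 32 mm knob, 171 mm from the head's axis.
- mallet_grip (a point): Point on the handle's axis 65 mm from the head's axis, good to grip across the handle (22 mm). Axes as the mallet's.
- mat: Round dark rubber mat, fixed, 130 mm across, 6 mm thick, the mallet's place. Origin: centre of its underside; z up.
- jacks_case: Bystander: white plastic case with clip-on lid, 100 x 150 x 46 mm. Origin: centre of its underside.
- egg_cup: Bystander: white ceramic egg cup, 50 mm across, 66 mm high. Origin: centre of its underside.
- pill_jar: Bystander: glass pill-shaped jar with cork, 74 mm across, 106 mm high. Origin: centre of its underside.
- skittle: Bystander: wooden skittle, 52 mm across, 130 mm high. Origin: centre of its underside.
- bowl: Bystander: white ceramic bowl, 110 mm across, 45 mm high, with a blue 60 mm ball in it. Origin: centre of its underside.
- brush: Bystander: hand brush lying on the table. Origin: under its middle.
There are look-alikes about, which are no part of the job. What is shaped like the chest but purple is not meant.

How it is judged:
By the outcome, as a careful person would: the job done as asked, in the order asked, and still so for the second after the job is handed in, with the robot touching nothing.
It also fails if it takes over 56 s, if anything falls off the work surface, if the arm or the gripper's body presses on something with over 40 N, if the wrist force passes 120 N, or if a joint passes its speed limit or range.

### The arm

A 6-joint arm with a two-finger parallel gripper is mounted at the origin on the work surface. World frame = base frame: x ahead of the robot, y to its left, z up, the work surface at z = 0. Lengths are in m, angles in rad, forces in N, time in s.
With the tool pointing down it reaches from about 0.35 to 0.725 m from the base axis. Payload 4.3 kg.
Tool frame: the origin (TCP) lies at the very end of the fingers, on their centre line; the grasp point (between the pads) lies 19 mm behind it; x points along the fingers, y is the direction in which the jaws open and shut, and the axes are right-handed (so a half turn about x gives the same grasp; the last joint's range is limited). The gripper opens to 85 mm and grips with 20 to 120 N. Pads are 22 mm wide; open, the fingers measure 114 mm over their backs; the gripper's body (76 mm by 85 mm) begins 54 mm behind the grasp point. The pads swing forward as they close: fully open they stand 13 mm farther back than shut.
Start: joints at [-1.323, 0.377, 0.081, 1.274, 0, 1.46], TCP at [0.201, -0.539, 0.194] pointing down, gripper open.
Joint ranges: [-2.72, 2.72], [-0.84, 1.66], [-1.02, 1.22], [-1.77, 2.12], [-1.37, 1.28], [-3.14, 3.14]. Speed limits (rad/s): [2.57, 2.57, 3.14, 3.14, 3.14, 3.14].

### API

Orientations are given as a rotation vector (axis times angle).
In Python, from rig import get_state, vision, ticket gives the robot as it stands.
- The arm moves only by the tool carry_out, never from a script. Its argument "steps" is one flat list of numbers, 7 for each row, row after row: the shift along the tool's x, y, z in m, then the turn, a rotation vector about the tool's x, y, z in degrees, then the opening, from 0 (shut) to 1 (fully open). In form: [x, y, z, rx, ry, rz, hand, x, y, z, rx, ry, rz, hand, ...]. A call has 1 to 12 rows; each row is the pose to reach, as a shift and turn from the pose commanded when the call began, along the tool's axes at that moment; what a row does not reach only later rows make up. A row lasts 1/10 s, in which the tool goes at most 50 mm and 8.59 degrees, less where a joint would pass 70% of its speed; a pose out of reach is approached as far as the arm can. A call with a gripper value outside its range is refused whole. The fingers move at their own pace and stop on an object; the grip force is fixed at half the most. Time passes only in rows, so rows that repeat a pose let the fingers close. It gives the time, the measured TCP pose, the force and the opening at its end, in the units of the state.
- get_state(): the state, without advancing time (a new reading comes with each control period).
- vision.grab_frame(name): name is "scene" or "top"; returns (picture, depth): 480x640x3 uint8, red, green, blue; 480x640 float32, m along the optical axis (not along the pixel's ray), 0 where there is no reading.
- vision.calibration(name): a dict with "camera_matrix" (3x3 intrinsics, pixels), "R" (3x3) and "t" (3): a world point X has camera coordinates R X + t. Camera axes: x right, y down, z forward; pixel columns grow to the right and rows downward; lengths in m; the calibration is good to about 2 mm. A picture is of the moment at which its call begins. calibration takes no time and is no camera call.
- ticket.close_job(): hands the job in, once; it reports no verdict.
The state is a dict: "time_s": time; "joint_pos": joint angles; "qvel": joint speeds; "tau": joint torques, N m; "tool_pos": TCP position; "tool_rot": TCP orientation; "force": force on the tool from outside, world axes, zero at the start; "ft_torque": the same for the moment, N m; "width": finger opening in m.
Only numpy, scipy, OpenCV 4.12 (cv2) and the standard library are available. Lean on these libraries where they do the work, as an engineer would, in place of code of your own. Each camera call takes 0.05 s, during which the arm holds its last target. There are 200 camera calls.

## Working session

There is one attempt and no reset: what is moved stays moved. The work goes in short steps, Python scripts to look and compute and a tool call to move; the robot and the scene stay as the last step left them, time stands still between calls to the robot, and variables do not carry over. Pictures are saved under pics/ and viewed, on a budget of 10 in all, crops included, one or two more only if the job needs it, and the job is handed in when it is done.

Besides the shell and the picture viewer there is one more tool, called after "Emit:" by a JSON object that holds its "method" and its "body", one argument or row to a line. carry_out: Moves the arm, as the interface text tells. Its arguments: {"type":"object","properties":{"steps":{"type":"array"}},"required":["steps"]}

```bash
mkdir -p pics; ls; python3 - <<'E'
from rig import get_state, vision
import cv2,numpy as np
for n in("scene","top"):
    p,d=vision.grab_frame(n); np.savez(f"{n}0.npz",p=p,d=d)
    cv2.imwrite(f"pics/{n}0.png",p[:,:,::-1])
    c=vision.calibration(n); print(n,c, (d>0).mean())
print(get_state())
E
```

```text
pics
scene {'camera_matrix': array([[452.87236927,   0.        , 324.14473584],
       [  0.        , 452.87236927, 239.06429822],
       [  0.        ,   0.        ,   1.        ]]), 'R': array([[-0.98585172, -0.16757294,  0.0039624 ],
       [-0.12197304,  0.70096639, -0.70268677],
       [ 0.11497378, -0.69322827, -0.7114883 ]]), 't': array([0.46110458, 0.12285281, 1.22203057])} 0.9959895833333333
top {'camera_matrix': array([[603.12618179,   0.        , 309.48781694],
       [  0.        , 603.12618179, 232.92340878],
       [  0.        ,   0.        ,   1.        ]]), 'R': array([[-0.01880966, -0.99972136, -0.01426168],
       [-0.98451891,  0.02100607, -0.17401511],
       [ 0.17426621,  0.01076773, -0.9846397 ]]), 't': array([0.02851636, 0.49316161, 1.80922011])} 0.9959244791666667
{'time_s': 0.1, 'joint_pos': array([-1.32332354e+00,  3.78014442e-01,  7.97920223e-02,  1.27441325e+00,
        2.73250449e-05,  1.46048370e+00]), 'qvel': array([ 0.00186294,  0.00037016,  0.00299257, -0.00024605, -0.00170804,
       -0.00132357]), 'tau': array([ 1.07310811e-03, -4.64692497e+01,  2.70583355e+01,  1.19389340e-02,
       -1.93858305e-04, -5.60929180e-06]), 'tool_pos': array([ 0.20121392, -0.53795436,  0.19345302]), 'tool_rot': array([ 2.02717771,  0.36847654, -2.02738122]), 'force': array([ 0.22250725,  0.33655759, -0.03177468]), 'ft_torque': array([ 0.04893397, -0.03802184,  0.00013058]), 'width': 0.08517908726074438}
```

View pics/scene0.png

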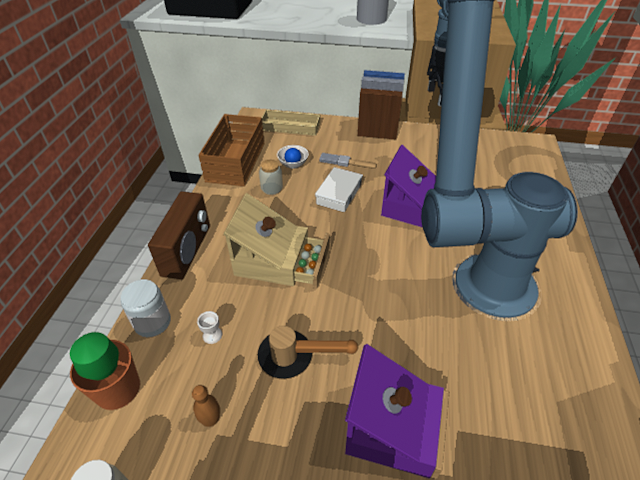

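View pics/top0.png

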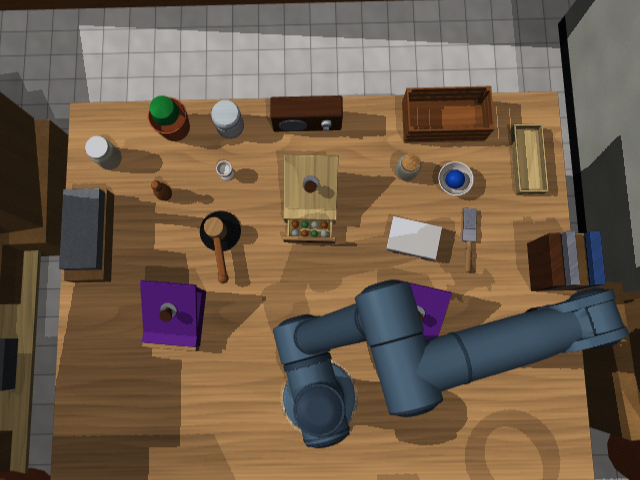

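Scene shows the plywood chest at scene (265,240) / top (310,195). The shape look-alikes, both purple and so not meant, are at top (172,315) and (430,310). The mallet is on its mat at scene (285,348) / top (215,232), with its handle toward the robot. I'll confirm in one enlarged crop and measure.

```bash
cat >h.py <<'E'
import numpy as np,cv2
from rig import get_state, vision
def cal(n):
    c=vision.calibration(n); return c["camera_matrix"],c["R"],c["t"]
def ray(n,px):
    K,R,t=cal(n); px=np.atleast_2d(px).astype(float)
    d=np.c_[px,np.ones(len(px))]@np.linalg.inv(K).T@R
    return -R.T@t,d
def plane(n,px,z):
    o,d=ray(n,px); return o+d*((z-o[2])/d[:,2])[:,None]
def tri(ps,pt):
    Ps=[]
    for n in("scene","top"):
        K,R,t=cal(n); Ps.append(K@np.c_[R,t])
    X=cv2.triangulatePoints(Ps[0],Ps[1],np.atleast_2d(ps).astype(float).T,np.atleast_2d(pt).astype(float).T)
    return (X[:3]/X[3]).T
def cloud(n,d):
    K,R,t=cal(n); v,u=np.mgrid[:480,:640]
    o,r=ray(n,np.c_[u.ravel(),v.ravel()]); return (o+r*d.reshape(-1,1)).reshape(480,640,3)
def proj(n,X):
    K,R,t=cal(n); c=np.atleast_2d(X)@R.T+t; p=c@K.T; return p[:,:2]/p[:,2:]
E
python3 - <<'E'
from h import *
s=np.load("scene0.npz");t=np.load("top0.npz")
a=cv2.resize(s["p"][185:385,215:370],None,fx=2.5,fy=2.5,interpolation=2)   # 387x500
b=cv2.resize(t["p"][140:290,190:345],None,fx=2.5,fy=2.5,interpolation=2)
o=np.zeros((500,a.shape[1]+b.shape[1],3),np.uint8);o[:,:a.shape[1]]=a;o[:b.shape[0],a.shape[1]:]=b
cv2.imwrite("pics/crop1.png",o[:,:,::-1]);print(o.shape)
# mallet head + mat: hsv
for n,f,box in(("scene",s,(240,320,370,390)),("top",t,(190,200,250,290))):
    C=cloud(n,f["d"]);x0,y0,x1,y1=box
    hsv=cv2.cvtColor(f["p"],cv2.COLOR_RGB2HSV)
    m=np.zeros((480,640),bool);m[y0:y1,x0:x1]=1
    for nm,lo,hi in(("mat",-.003,.02),("handle",.03,.062),("headtop",.07,.1)):
        z=C[...,2];k=m&(z>lo)&(z<hi)
        if nm=="mat":k&=hsv[...,2]<60
        P=C[k];print(n,nm,k.sum(),np.median(P,0).round(4),P.min(0).round(3),P.max(0).round(3))
    # chest
    k=(np.abs(C[...,1])<.14)&(C[...,0]>.3)&(C[...,0]<.75)&(C[...,2]>.02)&(hsv[...,0]<40)
    print(n,"chest",k.sum(),C[k].min(0).round(3),C[k].max(0).round(3))
E
```

```text
(500, 776, 3)
scene mat 1031 [0.5102 0.3268 0.0047] [ 0.448  0.237 -0.002] [0.575 0.366 0.018]
scene handle 933 [0.4288 0.2998 0.0546] [0.341 0.268 0.03 ] [0.537 0.34  0.062]
scene headtop 560 [0.5089 0.3132 0.0842] [0.48 0.28 0.07] [0.539 0.338 0.089]
scene chest 5355 [ 0.462 -0.07   0.02 ] [0.708 0.102 0.167]
top mat 783 [0.5093 0.2807 0.007 ] [ 0.451  0.236 -0.003] [0.577 0.364 0.019]
top handle 356 [0.4197 0.2908 0.0557] [0.327 0.268 0.031] [0.534 0.345 0.062]
top headtop 315 [0.5129 0.3067 0.0852] [0.325 0.271 0.07 ] [0.543 0.344 0.099]
top chest 3970 [ 0.466 -0.068  0.02 ] [0.711 0.099 0.177]
```

View pics/crop1.png

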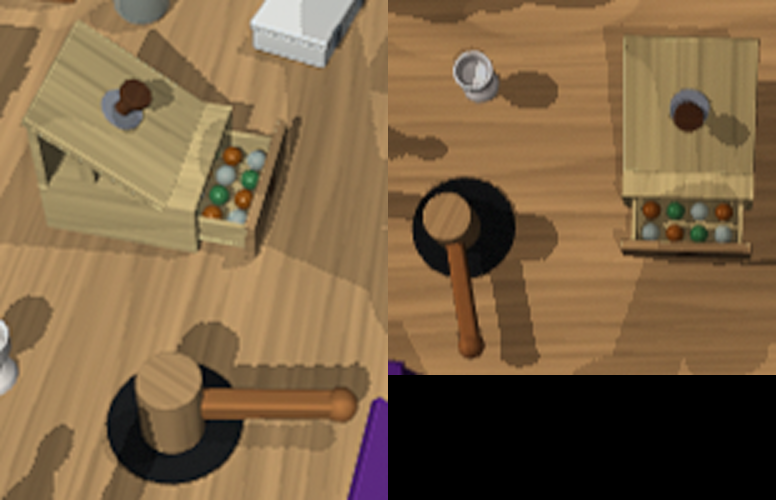

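The crop confirms the plywood chest, tray out with marbles and dark peg up at scene (267,225) / top (310,185), and the mallet standing on the black mat. Now the fine fits.

```bash
python3 - <<'E'
from h import *
for n in("scene","top"):
    f=np.load(n+"0.npz");C=cloud(n,f["d"])
    k=(np.abs(C[...,1]-.015)<.1)&(C[...,0]>.45)&(C[...,0]<.75)
    P=C[k]
    B=P[(P[:,0]>.58)&(P[:,2]>.08)&(P[:,2]<.165)]
    for i in range(6):   # robust plane
        c=B.mean(0);nn=np.linalg.svd(B-c)[2][2];nn*=np.sign(nn[2]);r=(B-c)@nn
        B=B[np.abs(r-np.median(r))<max(.003,.02/2**i)]
    print(n,"board n",nn.round(3),"tilt",np.degrees(np.arccos(nn[2])).round(1),"yaw",np.degrees(np.arctan2(-nn[1],-nn[0])).round(1),"z at c",c.round(4),len(B))
    h=(P-c)@nn
    B2=P[np.abs(h)<.004];B2=B2[B2[:,2]>.07];print(" board ext",B2.min(0).round(3),B2.max(0).round(3))
    Q=P[(h>.029)&(h<.05)&(np.hypot(P[:,0]-.62,P[:,1]-.015)<.06)]
    hq=(Q-c)@nn;top=Q[hq>np.median(hq)-.003];print(" peg",len(Q),len(top),Q.mean(0).round(4),"top c",top.mean(0).round(4),"h",np.median((top-c)@nn).round(4), (top.min(0)+top.max(0)).round(4)/2)
    # tray panel top edge z~.059
    T=P[(P[:,0]<.52)&(P[:,2]>.045)&(P[:,2]<.066)]
    lo=[];
    for y in np.arange(-.05,.09,.01):
        q=T[np.abs(T[:,1]-y)<.005]
        if len(q)>2: lo.append((round(y,2),q[:,0].min().round(4),q[:,2].max().round(3)))
    print(" tray front",lo, T[:,1].min().round(3),T[:,1].max().round(3))
    k=(C[...,2]>.082)&(C[...,2]<.092)&(np.hypot(C[...,0]-.51,C[...,1]-.31)<.045)
    Q=C[k].astype(np.float32);print(" head",cv2.minEnclosingCircle(Q[:,:2].copy()),np.median(Q[:,2]))
    k=(C[...,2]>.035)&(C[...,2]<.066)&(C[...,0]<.46)&(C[...,0]>.35)&(abs(C[...,1]-.3)<.05)
    Q=C[k]; v=np.linalg.svd(Q[:,:2]-Q[:,:2].mean(0))[2][0]; print(" handle c",Q.mean(0).round(4),"dir",np.degrees(np.arctan2(*(-v*np.sign(v[0]))[::-1])).round(1),"ztop",np.percentile(Q[:,2],95).round(4))
    k=(C[...,2]>.03)&(C[...,0]<.36)&(C[...,0]>.3)&(abs(C[...,1]-.28)<.05);print(" knob",C[k].mean(0).round(3),C[k].min(0).round(3),C[k].max(0).round(3))
    hsv=cv2.cvtColor(f["p"],cv2.COLOR_RGB2HSV)
    k=(hsv[...,2]<60)&(abs(C[...,2]-.006)<.005)&(np.hypot(C[...,0]-.51,C[...,1]-.305)<.08)
    Q=C[k].astype(np.float32);print(" mat",cv2.minEnclosingCircle(Q[:,:2].copy()),np.median(Q[:,2]))
from scipy.spatial.transform import Rotation as R
print(R.from_rotvec(get_state()["tool_rot"]).as_matrix().round(3))
E
```

```text
scene board n [-0.572  0.032  0.82 ] tilt 34.9 yaw -3.2 z at c [0.6438 0.0198 0.125 ] 2092
 board ext [ 0.561 -0.07   0.07 ] [0.706 0.098 0.167]
 peg 125 111 [0.6103 0.0168 0.1459] top c [0.61   0.0159 0.1464] h 0.0367 [0.60955 0.0154  0.14745]
 tray front [(np.float64(-0.05), np.float64(0.4621), np.float64(0.06)), (np.float64(-0.04), np.float64(0.4616), np.float64(0.062)), (np.float64(-0.03), np.float64(0.4627), np.float64(0.06)), (np.float64(-0.02), np.float64(0.4633), np.float64(0.062)), (np.float64(-0.01), np.float64(0.4642), np.float64(0.061)), (np.float64(0.0), np.float64(0.4647), np.float64(0.062)), (np.float64(0.01), np.float64(0.4647), np.float64(0.063)), (np.float64(0.02), np.float64(0.4651), np.float64(0.062)), (np.float64(0.03), np.float64(0.4656), np.float64(0.061)), (np.float64(0.04), np.float64(0.4664), np.float64(0.06)), (np.float64(0.05), np.float64(0.4671), np.float64(0.059)), (np.float64(0.06), np.float64(0.4682), np.float64(0.061)), (np.float64(0.07), np.float64(0.4677), np.float64(0.061)), (np.float64(0.08), np.float64(0.4684), np.float64(0.06)), (np.float64(0.09
[... 1152 characters left out ...]
oat64(0.4704), np.float64(0.066)), (np.float64(0.05), np.float64(0.471), np.float64(0.066)), (np.float64(0.06), np.float64(0.4718), np.float64(0.065)), (np.float64(0.07), np.float64(0.4722), np.float64(0.063)), (np.float64(0.08), np.float64(0.4722), np.float64(0.066)), (np.float64(0.09), np.float64(0.4723), np.float64(0.066))] -0.059 0.099
 head ((0.5138360857963562, 0.3072907626628876), 0.02975299209356308) 0.08595664
 handle c [0.4033 0.2894 0.0563] dir -170.7 ztop 0.0636
 knob [0.354 0.283 0.057] [0.346 0.27  0.045] [0.359 0.297 0.07 ]
 mat ((0.5135223269462585, 0.30017104744911194), 0.06529911607503891) 0.0063667833
[[-0.     0.35  -0.937]
 [ 0.002 -0.937 -0.35 ]
 [-1.    -0.002 -0.   ]]
```

```bash
cat >>h.py <<'E'
from scipy.spatial.transform import Rotation as Ro
def frame(zdir,down=(0,0,-1)):
    x=np.array(down,float);x/=np.linalg.norm(x);z=np.array(zdir,float);z-=x*(z@x);z/=np.linalg.norm(z)
    return np.c_[x,np.cross(z,x),z]
def steps(p,M=None):
    s=get_state();R0=Ro.from_rotvec(s["tool_rot"]).as_matrix();d=R0.T@(np.array(p)-s["tool_pos"])
    r=np.zeros(3) if M is None else np.degrees(Ro.from_matrix(R0.T@M).as_rotvec())
    print("shift",d.round(4),"turn",r.round(2),"dist",np.linalg.norm(d).round(3))
E
python3 - <<'E'
from h import *
M=frame((-.9986,.052,0)); steps((.433,.019,.22),M); steps((.433,.019,.25),M)
E
```

```text
shift [-0.0256 -0.4406 -0.4122] turn [2.348e+01 1.000e-02 1.100e-01] dist 0.604
shift [-0.0556 -0.4406 -0.4122] turn [2.348e+01 1.000e-02 1.100e-01] dist 0.606
```

Emit:
{"method": "carry_out", "body": {
  "steps": [-0.05, 0, 0, 0, 0, 0, 0, -0.055, -0.441, -0.412, 23.5, 0, 0, 0, -0.055, -0.441, -0.412, 23.5, 0, 0, 0, -0.055, -0.441, -0.412, 23.5, 0, 0, 0, -0.055, -0.441, -0.412, 23.5, 0, 0, 0, -0.055, -0.441, -0.412, 23.5, 0, 0, 0, -0.055, -0.441, -0.412, 23.5, 0, 0, 0, -0.055, -0.441, -0.412, 23.5, 0, 0, 0, -0.055, -0.441, -0.412, 23.5, 0, 0, 0, -0.055, -0.441, -0.412, 23.5, 0, 0, 0, -0.055, -0.441, -0.412, 23.5, 0, 0, 0, -0.055, -0.441, -0.412, 23.5, 0, 0, 0]
}}

```text
time_s: 1.3
tool_pos: [0.4124, -0.0286, 0.2487]
tool_rot: [-2.195, 0.058, 2.195]
force: [0.3, -0.6, -0.2]
width: 0.0002
```

```bash
python3 - <<'E'
from h import *
M=frame((-.9986,.052,0)); steps((.433,.019,.04),M);print(get_state()["tool_pos"],get_state()["width"])
E
```

```text
shift [ 0.2087 -0.0487 -0.0181] turn [-0.02 -0.   -0.01] dist 0.215
[ 0.412409   -0.02862165  0.24872517] 0.00016148283075460786
```

Emit:
{"method": "carry_out", "body": {
  "steps": [0, -0.049, -0.018, 0, 0, 0, 0, 0, -0.049, -0.018, 0, 0, 0, 0, 0.05, -0.049, -0.018, 0, 0, 0, 0, 0.1, -0.049, -0.018, 0, 0, 0, 0, 0.15, -0.049, -0.018, 0, 0, 0, 0, 0.19, -0.049, -0.018, 0, 0, 0, 0, 0.209, -0.049, -0.018, 0, 0, 0, 0, 0.209, -0.049, -0.018, 0, 0, 0, 0, 0.209, -0.049, -0.018, 0, 0, 0, 0]
}}

```text
time_s: 2.2
tool_pos: [0.4325, 0.0168, 0.0401]
tool_rot: [-2.194, 0.058, 2.196]
force: [-0.1, 0.2, 0.5]
width: 0.0002
```

```bash
python3 - <<'E'
from h import *
s=get_state();print(s["tool_pos"],s["force"]);steps((.51,.015,.04))
E
```

```text
[0.43254897 0.01676948 0.04009716] [-0.09900911  0.24032215  0.54081207]
shift [ 0.     -0.0023 -0.0774] turn [0. 0. 0.] dist 0.077
```

Emit:
{"method": "carry_out", "body": {
  "steps": [0, 0, -0.015, 0, 0, 0, 0, 0, 0, -0.025, 0, 0, 0, 0, 0, 0, -0.035, 0, 0, 0, 0, 0, 0, -0.045, 0, 0, 0, 0, 0, 0, -0.055, 0, 0, 0, 0, 0, 0, -0.063, 0, 0, 0, 0, 0, 0, -0.07, 0, 0, 0, 0]
}}

```text
time_s: 2.9
tool_pos: [0.5035, 0.0136, 0.0398]
tool_rot: [-2.195, 0.057, 2.195]
force: [-0.4, 0.4, 1.2]
width: 0.0002
```

Emit:
{"method": "carry_out", "body": {
  "steps": [0, 0, -0.003, 0, 0, 0, 0, 0, 0, -0.006, 0, 0, 0, 0]
}}

```text
time_s: 3.1
tool_pos: [0.5087, 0.0134, 0.0397]
tool_rot: [-2.194, 0.057, 2.196]
force: [-0.1, -0.3, -0.2]
width: 0.0002
```

Emit:
{"method": "carry_out", "body": {
  "steps": [0, 0, -0.003, 0, 0, 0, 0, 0, 0, -0.006, 0, 0, 0, 0]
}}

```text
time_s: 3.3
tool_pos: [0.5146, 0.013, 0.0398]
tool_rot: [-2.195, 0.058, 2.195]
force: [0.2, 0.7, 0.2]
width: -0.0001
```

Emit:
{"method": "carry_out", "body": {
  "steps": [0, 0, -0.003, 0, 0, 0, 0, 0, 0, -0.003, 0, 0, 0, 0]
}}

```text
time_s: 3.5
tool_pos: [0.5182, 0.0128, 0.0399]
tool_rot: [-2.195, 0.058, 2.194]
force: [-0.2, -0.2, 0.3]
width: 0.0001
```

```bash
python3 - <<'E'
from h import *
p,d=vision.grab_frame("scene");np.savez("scene1.npz",p=p,d=d)
cv2.imwrite("pics/s1.png",cv2.resize(p[170:330,200:440],None,fx=3,fy=3)[:,:,::-1]);print(get_state()["force"],get_state()["tool_pos"])
E
```

```text
[-0.18282001  0.15655828  0.4208791 ] [0.51791705 0.01279149 0.03985967]
```

View pics/s1.png

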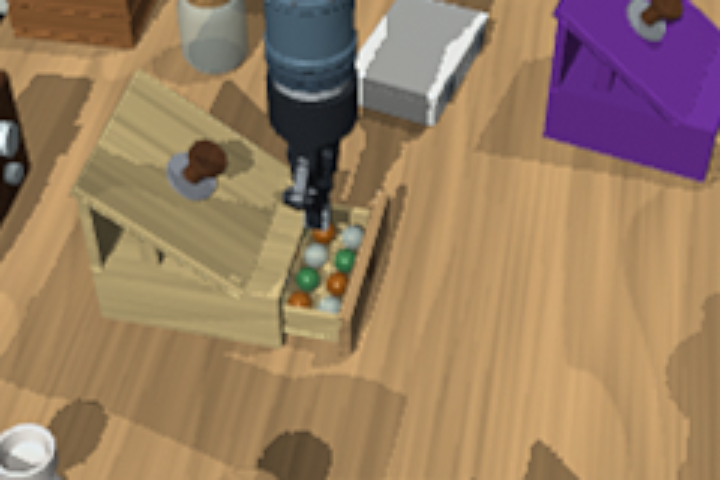

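```bash
python3 - <<'E'
from h import *
s=get_state();f=np.load("scene1.npz");C=cloud("scene",f["d"])
print("tcp px",proj("scene",s["tool_pos"]), "crop",(proj("scene",s["tool_pos"])-[200,170])*3)
for c in((317,225),(310,195),(315,130),(375,230),(345,310),(300,270)):
    u,v=200+c[0]//3,170+c[1]//3;print(c,C[v,u].round(3))
p,d=vision.grab_frame("top");cv2.imwrite("pics/t1.png",cv2.resize(p[130:330,200:400],None,fx=3,fy=3)[:,:,::-1]);np.savez("top1.npz",p=p,d=d)
print((proj("top",s["tool_pos"])-[200,130])*3)
E
```

```text
tcp px [[305.41245241 253.85436352]] crop [[316.23735724 251.56309056]]
(317, 225) [0.515 0.025 0.088]
(310, 195) [0.509 0.072 0.172]
(315, 130) [0.507 0.047 0.223]
(375, 230) [ 0.467 -0.008  0.059]
(345, 310) [0.476 0.091 0.058]
(300, 270) [0.529 0.032 0.034]
[[333.73307967 286.00668338]]
```

View pics/t1.png

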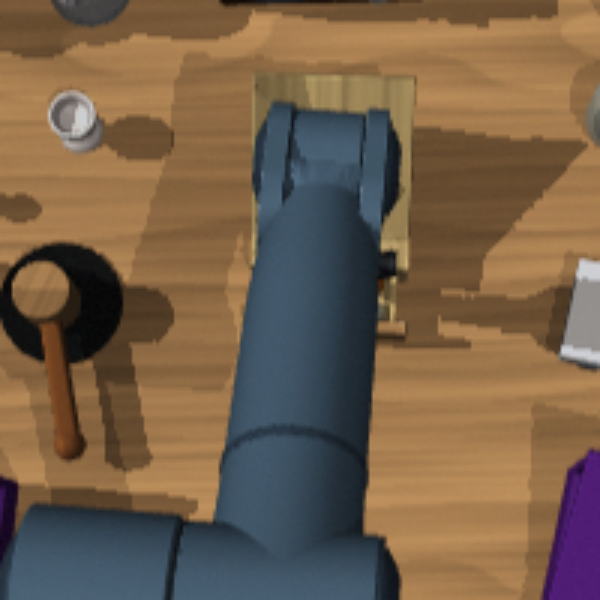

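```bash
python3 - <<'E'
from h import *
f=np.load("scene1.npz");C=cloud("scene",f["d"]);p=f["p"]
for v in range(222,258,2):
    print(v,[(tuple(int(a) for a in p[v,u]),tuple(C[v,u].round(3).tolist())) for u in (301,304,307)])
print(get_state()["joint_pos"])
E
```

```text
222 [((51, 54, 58), (0.518, 0.049, 0.193)), ((31, 35, 38), (0.51, 0.049, 0.194)), ((23, 26, 28), (0.506, 0.034, 0.181))]
224 [((106, 112, 116), (0.518, 0.05, 0.188)), ((30, 34, 39), (0.51, 0.053, 0.191)), ((20, 22, 26), (0.506, 0.034, 0.175))]
226 [((132, 139, 144), (0.518, 0.05, 0.181)), ((23, 27, 31), (0.509, 0.055, 0.186)), ((15, 16, 18), (0.506, 0.035, 0.168))]
228 [((126, 133, 138), (0.517, 0.056, 0.18)), ((16, 16, 19), (0.509, 0.056, 0.181)), ((16, 17, 20), (0.506, 0.036, 0.163))]
230 [((124, 130, 136), (0.516, 0.06, 0.177)), ((12, 13, 15), (0.512, 0.043, 0.161)), ((32, 35, 39), (0.508, 0.027, 0.147))]
232 [((110, 115, 121), (0.516, 0.061, 0.171)), ((33, 36, 38), (0.516, 0.027, 0.138)), ((25, 28, 31), (0.508, 0.03, 0.142))]
234 [((76, 80, 85), (0.516, 0.064, 0.167)), ((98, 102, 106), (0.509, 0.057, 0.162)), ((10, 13, 17), (0.508, 0.03, 0.135))]
236 [((51, 55, 60), (0.514, 0.071, 0.167)), ((29, 32, 36), (0.507, 0.069, 0.166)), ((13, 16, 18), (0.509, 0.027, 0.125))]
238 [((20, 24, 30), (0.514, 0.073, 0.162)), ((8, 9, 13), (0.506, 0.072, 0.162)), ((24, 25, 28), (0.506, 0.042, 0.13
[... 544 characters left out ...]
 ((115, 76, 34), (0.53, -0.025, 0.022)), ((178, 112, 51), (0.52, -0.021, 0.027))]
250 [((141, 126, 88), (0.539, -0.026, 0.01)), ((95, 85, 59), (0.531, -0.029, 0.009)), ((110, 57, 6), (0.519, -0.015, 0.026))]
252 [((138, 125, 89), (0.537, -0.016, 0.013)), ((153, 168, 161), (0.524, 0.004, 0.037)), ((123, 135, 129), (0.516, -0.001, 0.033))]
254 [((147, 143, 121), (0.536, -0.009, 0.013)), ((192, 202, 188), (0.523, 0.007, 0.032)), ((164, 174, 161), (0.515, 0.008, 0.035))]
256 [((114, 113, 98), (0.534, -0.002, 0.012)), ((160, 171, 163), (0.523, 0.011, 0.028)), ((148, 157, 145), (0.514, 0.011, 0.03))]
[-9.76724831e-02  3.65664060e-01 -3.56535772e-01  8.48609333e-01
 -5.60700516e-05  3.09624007e+00]
```

The t1 and s1 pictures show the fingertip about z = 0.084 (scene px ~(305,246)), though the reported TCP z is 0.040. It passed above the tray panel without contact. So I take a reading bias of about +44 mm in height: back off, go lower and check by camera.

Emit:
{"method": "carry_out", "body": {
  "steps": [0, 0, 0.045, 0, 0, 0, 0, 0, 0, 0.09, 0, 0, 0, 0, 0, 0, 0.09, 0, 0, 0, 0, 0.02, 0, 0.09, 0, 0, 0, 0, 0.035, 0, 0.09, 0, 0, 0, 0, 0.035, 0, 0.09, 0, 0, 0, 0, 0.035, 0, 0.09, 0, 0, 0, 0]
}}

```text
time_s: 4.3
tool_pos: [0.4275, 0.0176, 0.005]
tool_rot: [-2.194, 0.058, 2.196]
force: [-0.2, 0.6, -0.4]
width: 0.0002
```

```bash
python3 - <<'E'
from h import *
p,d=vision.grab_frame("scene");np.savez("scene2.npz",p=p,d=d);C=cloud("scene",d)
s=get_state();T=s["tool_pos"];print(T)
g=(p.max(2).astype(int)<75)&(C[...,2]>.015)&(np.hypot(C[...,0]-T[0],C[...,1]-T[1])<.035)&(C[...,2]<.12)
P=C[g];print(len(P))
for a in np.arange(.01,.12,.01):
    q=P[abs(P[:,2]-a)<.005]
    if len(q):print(a.round(2),len(q),q.min(0).round(3),q.max(0).round(3))
cv2.imwrite("pics/s2.png",cv2.resize(p[150:330,230:430],None,fx=3,fy=3)[:,:,::-1])
E
```

```text
[0.42825754 0.01749402 0.00536026]
54
0.05 3 [0.422 0.025 0.048] [0.434 0.031 0.054]
0.06 11 [0.42  0.029 0.055] [0.431 0.033 0.064]
0.07 7 [0.416 0.024 0.066] [0.43  0.033 0.074]
0.09 3 [0.415 0.02  0.086] [0.422 0.032 0.091]
0.1 9 [0.413 0.03  0.095] [0.439 0.049 0.104]
0.11 15 [0.411 0.031 0.106] [0.442 0.036 0.113]
```

View pics/s2.png

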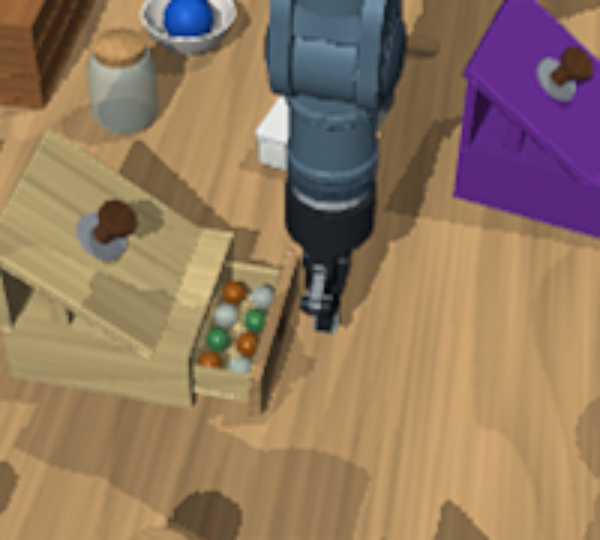

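The view shows the fingertip in front of the panel at crop (326,332), about z = 0.047 against 0.005 reported, so the offset is consistently about 42 mm. Lower by 12 mm and push.

Emit:
{"method": "carry_out", "body": {
  "steps": [0.012, 0, 0, 0, 0, 0, 0, 0.012, 0, -0.02, 0, 0, 0, 0, 0.012, 0, -0.04, 0, 0, 0, 0, 0.012, 0, -0.055, 0, 0, 0, 0, 0.012, 0, -0.065, 0, 0, 0, 0, 0.012, 0, -0.072, 0, 0, 0, 0, 0.012, 0, -0.072, 0, 0, 0, 0]
}}

```text
time_s: 5.05
tool_pos: [0.5013, 0.0136, -0.0066]
tool_rot: [-2.197, 0.058, 2.193]
force: [-0.7, -0.1, 0.1]
width: -0.0001
```

Emit:
{"method": "carry_out", "body": {
  "steps": [0, 0, -0.003, 0, 0, 0, 0, 0, 0, -0.006, 0, 0, 0, 0, 0, 0, -0.006, 0, 0, 0, 0]
}}

```text
time_s: 5.35
tool_pos: [0.5057, 0.0135, -0.0071]
tool_rot: [-2.195, 0.058, 2.195]
force: [-1.3, 1.0, 0.4]
width: 0.0001
```

Emit:
{"method": "carry_out", "body": {
  "steps": [0, 0, -0.003, 0, 0, 0, 0, 0, 0, -0.006, 0, 0, 0, 0]
}}

```text
time_s: 5.55
tool_pos: [0.508, 0.0134, -0.0077]
tool_rot: [-2.188, 0.057, 2.202]
force: [-12.9, 1.2, 9.5]
width: -0.0002
```

Emit:
{"method": "carry_out", "body": {
  "steps": [0, 0, -0.003, 0, 0, 0, 0, 0, 0, -0.003, 0, 0, 0, 0]
}}

```text
time_s: 5.75
tool_pos: [0.5077, 0.0135, -0.0084]
tool_rot: [-2.182, 0.057, 2.208]
force: [-15.6, 0.6, 9.6]
width: 0.0002
```

```bash
python3 - <<'E'
from h import *
p,d=vision.grab_frame("scene");np.savez("scene3.npz",p=p,d=d);C=cloud("scene",d)
P=C[(C[...,0]>.44)&(C[...,0]<.56)&(C[...,2]>.05)&(C[...,2]<.075)]
for y in(-.04,-.03,.04,.05,.06,.07,.08):
    q=P[abs(P[:,1]-y)<.005];print(y,len(q),q[:,0].min().round(4) if len(q) else 0)
E
```

```text
-0.04 11 0.5452
-0.03 17 0.5429
0.04 46 0.517
0.05 48 0.5184
0.06 44 0.5192
0.07 51 0.5196
0.08 45 0.5205
```

Tray is shut: the panel moved 51 mm to x = 0.517, against a hard stop at 15 N. Now retreat and go above the mallet.

Emit:
{"method": "carry_out", "body": {
  "steps": [0, 0, 0.03, 0, 0, 0, 0, 0, 0, 0.07, 0, 0, 0, 0, -0.04, 0, 0.07, 0, 0, 0, 0.5, -0.09, 0, 0.07, 0, 0, 0, 1, -0.14, 0, 0.07, 0, 0, 0, 1, -0.15, 0, 0.07, 0, 0, 0, 1]
}}

```text
time_s: 6.4
tool_pos: [0.4495, 0.0162, 0.1488]
tool_rot: [-2.208, 0.058, 2.183]
force: [1.2, -0.3, 0.7]
width: 0.058
```

```bash
python3 - <<'E'
from h import *
a=np.radians(-171.5);M=frame((np.cos(a),np.sin(a),0));print(get_state()["tool_pos"]); steps((.4475,.2983,.11),M)
E
```

```text
[0.4495401  0.01621007 0.14879718]
shift [ 0.0384 -0.2816  0.0172] turn [-11.5   -0.65  -0.1 ] dist 0.285
```

Emit:
{"method": "carry_out", "body": {
  "steps": [0.0, -0.05, 0.003, -2, 0, 0, 1, 0.0, -0.1, 0.006, -4, 0, 0, 1, 0.0, -0.15, 0.009, -6, 0, 0, 1, 0.0, -0.2, 0.012, -8, 0, 0, 1, 0, -0.25, 0.015, -10, 0, 0, 1, 0.02, -0.282, 0.017, -11.5, 0, 0, 1, 0.038, -0.282, 0.017, -11.5, 0, 0, 1, 0.038, -0.282, 0.017, -11.5, 0, 0, 1, 0.038, -0.282, 0.017, -11.5, 0, 0, 1]
}}

```text
time_s: 7.3
tool_pos: [0.464, 0.1803, 0.1108]
tool_rot: [2.117, 0.272, -2.133]
force: [0.5, 0.4, 0.1]
width: 0.0856
```

```bash
python3 - <<'E'
from h import *
a=np.radians(-171.5);M=frame((np.cos(a),np.sin(a),0));print(get_state()["tool_pos"]); steps((.4475,.2983,-.014),M)
p,d=vision.grab_frame("scene");np.savez("scene4.npz",p=p,d=d);C=cloud("scene",d)
g=(C[...,2]>.1)&(C[...,2]<.2)&(np.hypot(C[...,0]-.4475,C[...,1]-.298)<.08);P=C[g]
for z in np.arange(.11,.2,.01):
    q=P[abs(P[:,2]-z)<.005]
    if len(q):print(z.round(2),len(q),q.min(0).round(3),q.max(0).round(3))
cv2.imwrite("pics/s4.png",cv2.resize(p[180:400,230:430],None,fx=2.5,fy=2.5)[:,:,::-1])
E
```

```text
[0.4639781  0.18032077 0.11082564]
shift [ 0.1295 -0.1137 -0.0096] turn [3.87 0.25 2.29] dist 0.173
0.16 11 [0.442 0.224 0.16 ] [0.462 0.229 0.165]
0.17 13 [0.441 0.224 0.169] [0.461 0.233 0.175]
0.18 25 [0.442 0.222 0.175] [0.461 0.236 0.185]
0.19 14 [0.445 0.231 0.185] [0.457 0.236 0.191]
```

View pics/s4.png

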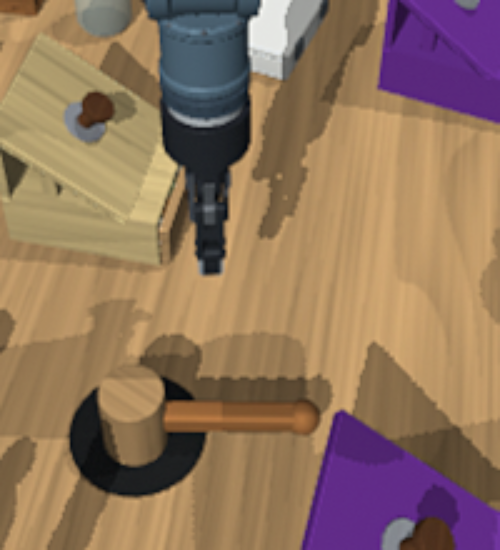

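View: tray shut, mallet undisturbed at crop (135,410), gripper short of it at crop (210,265). Joint 6 hit its range (3.10 at the chest), so I take the half-turn grasp instead.

Emit:
{"method": "carry_out", "body": {
  "steps": [0, 0, 0, -8.5, 0, 0, 1, 0, 0, 0, -17, 0, 0, 1, 0, 0, 0, -25.5, 0, 0, 1, 0, 0, 0, -34, 0, 0, 1, 0, 0, 0, -42.5, 0, 0, 1, 0, 0, 0, -51, 0, 0, 1, 0, 0, 0, -59.5, 0, 0, 1, 0, 0, 0, -68, 0, 0, 1, 0, 0, 0, -76.5, 0, 0, 1, 0, 0, 0, -85, 0, 0, 1]
}}

```text
time_s: 8.35
tool_pos: [0.4644, 0.1799, 0.1122]
tool_rot: [1.135, 1.303, -1.096]
force: [-0.1, 0.7, 0.4]
width: 0.0856
```

```bash
python3 - <<'E'
from h import *
a=np.radians(8.5);M=frame((np.cos(a),np.sin(a),0));s=get_state();print(s["tool_pos"],s["joint_pos"]); steps((.4475,.2983,.11),M)
E
```

```text
[0.46444244 0.17986217 0.11223877] [ 0.21390206  0.26261719 -0.29906233  1.01046656  0.03991215  1.65094099]
shift [ 0.007  -0.001  -0.1195] turn [-90.82  -1.98  -1.6 ] dist 0.12
```

Emit:
{"method": "carry_out", "body": {
  "steps": [0, 0, -0.02, -8.5, -0.2, -0.2, 1, 0, 0, -0.04, -17, -0.4, -0.4, 1, 0, 0, -0.06, -25.5, -0.6, -0.5, 1, 0, 0, -0.08, -34, -0.8, -0.7, 1, 0, 0, -0.1, -42.5, -1, -0.8, 1, 0, 0, -0.12, -51, -1.2, -1, 1, 0, 0, -0.12, -59.5, -1.4, -1.1, 1, 0, 0, -0.12, -68, -1.6, -1.2, 1, 0, 0, -0.12, -76.5, -1.8, -1.4, 1, 0.007, -0.001, -0.12, -85, -2, -1.5, 1, 0.007, -0.001, -0.12, -90.8, -2, -1.6, 1, 0.007, -0.001, -0.12, -90.8, -2, -1.6, 1]
}}

```text
time_s: 9.55
tool_pos: [0.4478, 0.2989, 0.1098]
tool_rot: [-0.112, 1.569, 0.111]
force: [-0.4, 0.2, 0.3]
width: 0.085
```

```bash
python3 - <<'E'
from h import *
a=np.radians(8.5);M=frame((np.cos(a),np.sin(a),0));s=get_state();print(s["tool_pos"],s["joint_pos"]); steps((.4475,.2983,-.014),M)
p,d=vision.grab_frame("scene");np.savez("scene5.npz",p=p,d=d);C=cloud("scene",d)
g=(C[...,2]>.1)&(C[...,2]<.2)&(np.hypot(C[...,0]-.4475,C[...,1]-.298)<.08);P=C[g]
for z in np.arange(.11,.2,.01):
    q=P[abs(P[:,2]-z)<.005]
    if len(q):print(z.round(2),len(q),q.min(0).round(3),q.max(0).round(3))
E
```

```text
[0.44781725 0.29893591 0.10979425] [ 4.70862536e-01  3.43913234e-01 -1.90627805e-01  1.03695295e+00
 -1.42887862e-04  3.29018655e-01]
shift [ 0.1238 -0.0005 -0.0003] turn [-0.37 -0.04  0.02] dist 0.124
0.16 4 [0.428 0.346 0.162] [0.448 0.35  0.165]
0.17 20 [0.428 0.344 0.165] [0.448 0.356 0.175]
0.18 10 [0.429 0.343 0.175] [0.445 0.356 0.182]
0.19 1 [0.429 0.343 0.185] [0.429 0.343 0.185]
```

Emit:
{"method": "carry_out", "body": {
  "steps": [0.05, 0, 0, 0, 0, 0, 1, 0.1, 0, 0, 0, 0, 0, 1, 0.126, 0, 0, 0, 0, 0, 1, 0.126, 0, 0, 0, 0, 0, 1, 0.126, 0, 0, 0, 0, 0, 0, 0.126, 0, 0, 0, 0, 0, 0, 0.126, 0, 0, 0, 0, 0, 0, 0.126, 0, 0, 0, 0, 0, 0, 0.126, 0, 0, 0, 0, 0, 0, 0.126, 0, 0, 0, 0, 0, 0, 0.126, 0, 0, 0, 0, 0, 0, 0.126, 0, 0, 0, 0, 0, 0]
}}

```text
time_s: 10.8
tool_pos: [0.449, 0.3, -0.0146]
tool_rot: [-0.112, 1.565, 0.113]
force: [0.3, -1.2, 4.3]
width: 0.0211
```

Emit:
{"method": "carry_out", "body": {
  "steps": [-0.03, 0, 0, 0, 0, 0, 0, -0.07, 0, 0, 0, 0, 0, 0, -0.12, 0, 0, 0, 0, 0, 0, -0.16, 0, 0, 0, 0, 0, 0, -0.16, 0, 0, 0, 0, 0, 0, -0.16, 0, 0, 0, 0, 0, 0]
}}

```text
time_s: 11.4
tool_pos: [0.4482, 0.2999, 0.1445]
tool_rot: [-0.112, 1.567, 0.113]
force: [-0.6, -0.6, -3.0]
width: 0.021
```

```bash
cat >>h.py <<'E'
def headtop(n,d,T,Rm,show=1):
    """fit mallet head's upper face in tool frame"""
    C=cloud(n,d);q=(C.reshape(-1,3)-T)@Rm   # tool coords
    k=(abs(q[:,0])<.12)&(abs(q[:,2]-.065)<.05)&(abs(q[:,1])<.05);return q[k]
E
python3 - <<'E'
from h import *
s=get_state();Rm=Ro.from_rotvec(s["tool_rot"]).as_matrix();T=s["tool_pos"];print(T,Rm.round(3).tolist())
for n in("scene","top"):
    p,d=vision.grab_frame(n);np.savez(n+"6.npz",p=p,d=d);q=headtop(n,d,T,Rm)
    q=q[(q[:,2]>.03)]
    h=np.histogram(q[:,0],np.arange(-.12,.12,.004));print(n,len(q),{round(float(e),3):int(c) for c,e in zip(*h) if c})
    if len(q):
        top=np.percentile(q[:,0],5)
        B=q[abs(q[:,0]-np.median(q[q[:,0]<top+.012][:,0]))<.01]
        for i in range(4):
            c=B.mean(0);v=np.linalg.svd(B-c)[2][2];r=(B-c)@v;B=B[abs(r)<.004]
        print(c.round(4),v.round(3),len(B),cv2.minEnclosingCircle(B[:,1:].astype(np.float32).copy()))
p=np.load("scene6.npz")["p"];cv2.imwrite("pics/s6.png",cv2.resize(p[130:390,200:420],None,fx=2.2,fy=2.2)[:,:,::-1])
E
```

```text
[0.44818638 0.29988622 0.14449965] [[0.001, -0.143, 0.99], [0.001, 0.99, 0.143], [-1.0, 0.001, 0.001]]
scene 1213 {-0.104: 89, -0.1: 465, -0.096: 48, -0.092: 40, -0.088: 35, -0.084: 36, -0.08: 37, -0.076: 40, -0.072: 41, -0.068: 39, -0.064: 27, -0.06: 38, -0.056: 32, -0.052: 31, -0.048: 35, -0.044: 32, -0.04: 31, -0.036: 29, -0.032: 37, -0.028: 25, -0.024: 26}
[-0.0985  0.0024  0.062 ] [ 1.    -0.027 -0.004] 578 ((0.0006263140239752829, 0.06234518438577652), 0.03014913573861122)
top 224 {-0.112: 1, -0.108: 11, -0.104: 43, -0.1: 62, -0.096: 35, -0.092: 10, -0.088: 5, -0.084: 5, -0.08: 3, -0.076: 2, -0.072: 5, -0.068: 5, -0.064: 2, -0.06: 2, -0.056: 4, -0.052: 4, -0.048: 8, -0.044: 1, -0.04: 6, -0.036: 3, -0.032: 1, -0.028: 2, -0.024: 4}
[-0.0983 -0.0145  0.0692] [-1.    0.01 -0.02] 111 ((-0.008252297528088093, 0.06808455288410187), 0.028411531820893288)
```

View pics/s6.png

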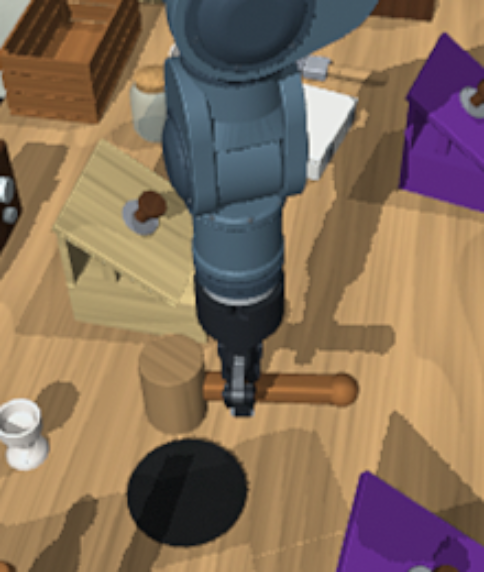

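Mallet hangs level in the grip, head at crop (173,385), face 20.5 mm behind the reported TCP. Tilt to the strike orientation on the way to the chest, then measure again.

```bash
cat >>h.py <<'E'
cx=np.array([.9986,-.0523,0]);c35,s35=np.cos(np.radians(35)),np.sin(np.radians(35))
N=-s35*cx+c35*np.array([0,0,1]);UP=c35*cx+s35*np.array([0,0,1])
MS=frame(UP,-N);FT=np.array([-.0205,0,.064]);PEG=np.array([.611,.015,.1475])
def Tfor(F,M=MS,ft=None): return np.array(F)-M@(FT if ft is None else ft)
E
python3 - <<'E'
from h import *
print(Tfor(PEG+.06*N)); steps(Tfor(PEG+.06*N+[0,.14,.0]),MS)
E
```

```text
[0.53602105 0.0189269  0.14314821]
shift [-0.0013 -0.1513  0.069 ] turn [ 10.88 -35.11  -3.33] dist 0.166
```

Emit:
{"method": "carry_out", "body": {
  "steps": [-0.01, 0, 0, 2, -7, -0.5, 0, -0.01, -0.03, 0.014, 4, -14, -1, 0, -0.01, -0.06, 0.028, 6, -21, -2, 0, -0.01, -0.1, 0.045, 8, -28, -2.5, 0, -0.001, -0.151, 0.069, 10.9, -35.1, -3.3, 0, -0.001, -0.151, 0.069, 10.9, -35.1, -3.3, 0, -0.001, -0.151, 0.069, 10.9, -35.1, -3.3, 0, -0.001, -0.151, 0.069, 10.9, -35.1, -3.3, 0]
}}

```text
time_s: 12.3
tool_pos: [0.5379, 0.1604, 0.1447]
tool_rot: [0.028, 0.958, -0.047]
force: [1.2, 0.4, -2.9]
width: 0.0214
```

```bash
cat >meas.py <<'E'
from h import *
import sys
s=get_state();Rm=Ro.from_rotvec(s["tool_rot"]).as_matrix();T=s["tool_pos"];print(T,s["joint_pos"].round(3))
for n in("scene","top"):
    p,d=vision.grab_frame(n);np.savez(n+sys.argv[1]+".npz",p=p,d=d);C=cloud(n,d).reshape(-1,3);q=(C-T)@Rm
    q=q[(abs(q[:,0]+.1)<.07)&(abs(q[:,2]-.065)<.06)&(abs(q[:,1])<.05)]
    q=q[q[:,2]>.025]
    h=np.histogram(q[:,0],np.arange(-.17,0,.005));m=h[1][np.argmax(h[0])]+.0025
    B=q[abs(q[:,0]-m)<.012]
    for i in range(6):
        c=B.mean(0);v=np.linalg.svd(B-c)[2][2];v*=np.sign(v[0]);r=(B-c)@v;B=B[abs(r)<max(.003,.01/2**i)]
    print(n,"face c",c.round(4),"n",v.round(3),len(B),"circ",cv2.minEnclosingCircle(B[:,1:].astype(np.float32).copy()))
E
python3 meas.py 7; python3 -c "
from h import *
steps(Tfor(PEG+.06*N),MS)"
```

```text
[0.53785011 0.16041036 0.14472219] [ 0.298 -0.062 -0.824  0.224 -0.196  0.292]
scene face c [-0.0998  0.0015  0.0626] n [ 1.    -0.019  0.003] 403 circ ((0.0001791023969417438, 0.06168254464864731), 0.031248390674591064)
top face c [-0.0994  0.0008  0.0685] n [ 0.999  0.029 -0.024] 211 circ ((0.00025876518338918686, 0.06876540929079056), 0.02984227053821087)
shift [ 0.0046 -0.1425  0.0013] turn [-0.08  0.3  -0.21] dist 0.143
```

Emit:
{"method": "carry_out", "body": {
  "steps": [0.002, -0.045, 0, 0, 0, 0, 0, 0.003, -0.09, 0, 0, 0, 0, 0, 0.004, -0.125, 0.001, 0, 0.3, -0.2, 0, 0.005, -0.142, 0.001, 0, 0.3, -0.2, 0, 0.005, -0.142, 0.001, 0, 0.3, -0.2, 0, 0.005, -0.142, 0.001, 0, 0.3, -0.2, 0]
}}

```text
time_s: 13.0
tool_pos: [0.5353, 0.0183, 0.1424]
tool_rot: [0.026, 0.96, -0.05]
force: [0.5, -0.3, -2.7]
width: 0.0213
```

```bash
python3 meas.py 8; python3 - <<'E'
from h import *
s=get_state();Rm=Ro.from_rotvec(s["tool_rot"]).as_matrix()
for n in("scene","top"):
    f=np.load(n+"8.npz")
q=(PEG-s["tool_pos"])@Rm;print("peg in tool",q.round(4),"face->peg",(q-[-.02,.0005,.065]).round(4)); print("axis err",np.degrees(np.arccos(-N@Rm[:,0])))
p=np.load("scene8.npz")["p"];cv2.imwrite("pics/s8.png",cv2.resize(p[120:320,190:370],None,fx=3,fy=3)[:,:,::-1])
# peg vs head seen from same scene camera
E
```

```text
[0.53533952 0.01834372 0.14241226] [-0.102 -0.153 -0.912  0.202  0.028 -0.039]
scene face c [-0.0998  0.0021  0.0622] n [ 1.    -0.021 -0.01 ] 305 circ ((0.0011271333787590265, 0.06239869445562363), 0.030537601560354233)
top face c [-0.0982  0.0021  0.0665] n [ 0.999 -0.041 -0.023] 197 circ ((0.001530058216303587, 0.06626220792531967), 0.03037598356604576)
peg in tool [ 0.039  -0.0002  0.0659] face->peg [ 0.059  -0.0007  0.0009]
axis err 0.27015669813374665
```

View pics/s8.png

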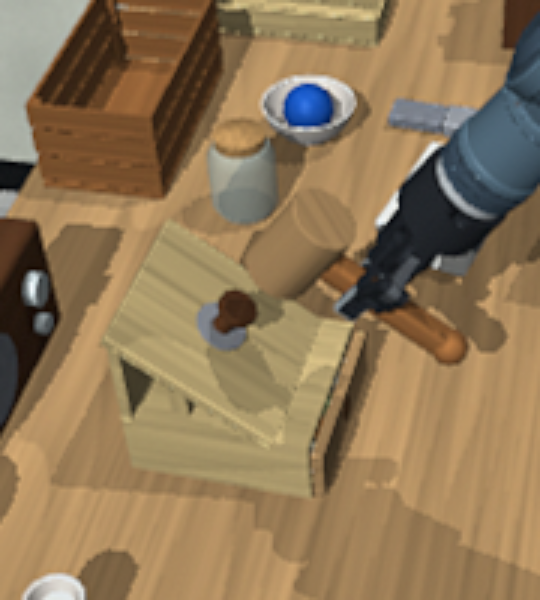

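View: mallet head (crop 300,245) lined up on the peg axis (crop 237,310), face 59 mm off. Strike.

Emit:
{"method": "carry_out", "body": {
  "steps": [0.025, 0, 0, 0, 0, 0, 0, 0.068, 0, 0, 0, 0, 0, 0, 0.086, 0, 0, 0, 0, 0, 0, 0.088, 0, 0, 0, 0, 0, 0]
}}

```text
time_s: 13.5
tool_pos: [0.5832, 0.0167, 0.0662]
tool_rot: [0.025, 0.966, -0.049]
force: [-12.4, -0.7, 5.3]
width: 0.0216
```

Emit:
{"method": "carry_out", "body": {
  "steps": [-0.03, 0, 0, 0, 0, 0, 0, -0.07, 0, 0, 0, 0, 0, 0, -0.1, 0, 0, 0, 0, 0, 0, -0.1, 0, 0, 0, 0, 0, 0]
}}

```text
time_s: 13.9
tool_pos: [0.5286, 0.0198, 0.1554]
tool_rot: [0.024, 0.955, -0.048]
force: [0.5, -0.9, -2.8]
width: 0.0214
```

```bash
python3 meas.py 9; python3 - <<'E'
from h import *
for n in("scene","top"):
    f=np.load(n+"9.npz");C=cloud(n,f["d"]).reshape(-1,3)
    hsv=f["p"].reshape(-1,3).astype(int)
    o=np.load(n+"0.npz");C0=cloud(n,o["d"]).reshape(-1,3)
    for nm,cc,pp in(("before",C0,o["p"]),("after",C,f["p"])):
        pp=pp.reshape(-1,3).astype(int)
        b=PEG-.037*N;q=cc-b;h=q@N;lat=np.linalg.norm(q-np.outer(h,N),axis=1)
        dark=(pp[:,0]<110)&(pp[:,0]>pp[:,2]+15)&(pp[:,1]<65)
        k=(lat<.03)&dark&(h<.05);print(n,nm,k.sum(),"h pct",np.percentile(h[k],[10,50,90]).round(4) if k.sum() else None)
p=np.load("scene9.npz")["p"];cv2.imwrite("pics/s9.png",cv2.resize(p[170:310,190:370],None,fx=3.5,fy=3.5)[:,:,::-1])
E
```

```text
[0.52859684 0.01984093 0.15543075] [-0.101 -0.19  -0.905  0.241  0.028 -0.04 ]
scene face c [-0.1061  0.0033  0.0582] n [ 0.997 -0.017  0.075] 317 circ ((0.001470315270125866, 0.05742689222097397), 0.03144421428442001)
top face c [-0.1035  0.0006  0.0619] n [0.997 0.027 0.07 ] 213 circ ((0.00028345806640572846, 0.06185734644532204), 0.030151648446917534)
scene before 140 h pct [0.0146 0.0359 0.0385]
scene after 112 h pct [0.0091 0.0121 0.0146]
top before 109 h pct [0.0292 0.0349 0.0399]
top after 88 h pct [0.0072 0.0112 0.0163]
```

View pics/s9.png

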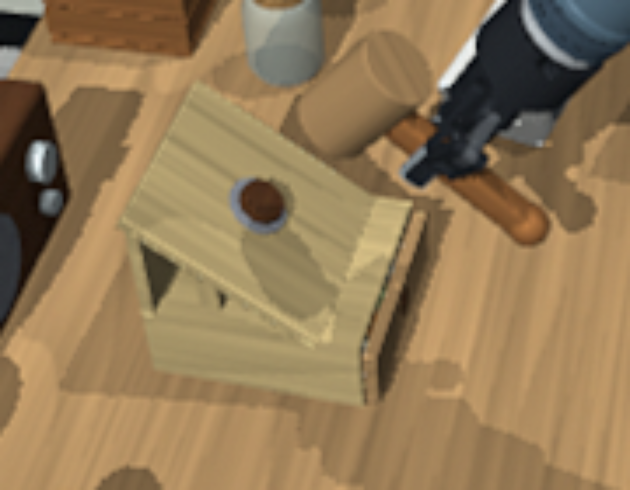

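Peg is home: top 12-13 mm from the board in both views, tray still shut. The blow turned the mallet about 4° in the grip, and I'll compensate for that when standing it down. Return above the mat.

```bash
cat >>h.py <<'E'
def place(t,fx,fz,hz,pos=(.512,.301),rz=0.0):
    u=np.array([-np.cos(t),-rz,-np.sin(t)]);u/=np.linalg.norm(u)
    A=frame([-np.sin(t),0,np.cos(t)],-u);a=np.radians(8.5)
    M=frame((np.cos(a),np.sin(a),0))@A.T
    T=np.array([*pos,hz])-M@np.array([fx,.001,fz]);return T,M
E
python3 - <<'E'
from h import *
T,M=place(.076,-.025,.0663,.08);print(T);steps(T,M)
s=get_state();Rm=Ro.from_rotvec(s["tool_rot"]).as_matrix();print("via", (Rm.T@[-.02,.17,.04]).round(3))
E
```

```text
[0.44488802 0.28995894 0.06010612]
shift [ 0.0193  0.2659 -0.1325] turn [-11.32  39.27   3.13] dist 0.298
via [-0.049  0.169 -0.001]
```

Emit:
{"method": "carry_out", "body": {
  "steps": [-0.02, 0.04, 0, 0, 0, 0, 0, -0.04, 0.085, 0, 0, 0, 0, 0, -0.05, 0.13, 0, 0, 0, 0, 0, -0.05, 0.17, -0.01, 0, 0, 0, 0, -0.05, 0.2, -0.04, -2, 7.5, 0.6, 0, -0.04, 0.23, -0.07, -4.5, 15.5, 1.2, 0, -0.03, 0.25, -0.1, -7, 23, 1.8, 0, -0.01, 0.266, -0.12, -9, 31, 2.5, 0, 0.01, 0.266, -0.132, -11.3, 39, 3.1, 0, 0.019, 0.266, -0.132, -11.3, 39.3, 3.1, 0, 0.019, 0.266, -0.132, -11.3, 39.3, 3.1, 0, 0.019, 0.266, -0.132, -11.3, 39.3, 3.1, 0]
}}

```text
time_s: 15.2
tool_pos: [0.444, 0.2896, 0.0595]
tool_rot: [-0.12, 1.646, 0.112]
force: [-0.7, 0.1, -1.6]
width: 0.0212
```

```bash
python3 meas.py a; python3 - <<'E'
from h import *
T,M=place(.076,-.025,.0663,.0065);print(T);steps(T,M)
# world-frame top-face normal, both views
for n in("scene","top"):
    f=np.load(n+"a.npz");C=cloud(n,f["d"]).reshape(-1,3)
    B=C[(abs(C[:,2]-.16)<.012)&(np.hypot(C[:,0]-.512,C[:,1]-.301)<.035)]
    for i in range(6):
        c=B.mean(0);v=np.linalg.svd(B-c)[2][2];v*=np.sign(v[2]);r=(B-c)@v;B=B[abs(r)<max(.003,.01/2**i)]
    print(n,c.round(4),v.round(3),cv2.minEnclosingCircle(B[:,:2].astype(np.float32).copy()))
    # handle height along its length
    hd=np.array([-np.cos(np.radians(8.5)),-np.sin(np.radians(8.5))]);q=C[:,:2]-[.512,.301];a=q@hd;l=q@[-hd[1],hd[0]]
    for a0 in(.04,.1,.12,.14,.155,.17):
        k=(abs(a-a0)<.006)&(abs(l)<.02)&(C[:,2]>.06)&(C[:,2]<.18);print(a0,k.sum(),np.percentile(C[k,2],[5,95]).round(4) if k.sum() else "")
E
```

```text
[0.44402457 0.28956076 0.05952569] [ 0.443  0.433 -0.198  1.014  0.023  0.296]
scene face c [-0.1046  0.0021  0.0574] n [ 0.996 -0.012  0.083] 484 circ ((0.0016134647885337472, 0.057946644723415375), 0.03036551922559738)
top face c [-0.1081 -0.0173  0.0704] n [ 0.618 -0.703  0.351] 42 circ ((-0.015553624369204044, 0.0675879493355751), 0.023465998470783234)
[ 0.44488802  0.28995894 -0.01339388]
shift [ 0.0747 -0.      0.0064] turn [-0.09  0.02 -0.08] dist 0.075
scene [0.5084 0.3012 0.1593] [-0.007  0.009  1.   ] ((0.5089844465255737, 0.300689697265625), 0.03035551868379116)
0.04 60 [0.1158 0.1357]
0.1 65 [0.1095 0.1327]
0.12 76 [0.1146 0.1324]
0.14 78 [0.1143 0.1324]
0.155 85 [0.1172 0.1359]
0.17 46 [0.1163 0.1342]
top [0.5246 0.2836 0.1615] [-0.449  0.674  0.587] ((0.5207527875900269, 0.2850940227508545), 0.023669881746172905)
0.04 0 
0.1 0 
0.12 0 
0.14 0 
0.155 0 
0.17 0
```

Emit:
{"method": "carry_out", "body": {
  "steps": [0.03, 0, 0.003, 0, 0, 0, 0, 0.055, 0, 0.005, 0, 0, 0, 0, 0.068, 0, 0.006, 0, 0, 0, 0, 0.072, 0, 0.006, 0, 0, 0, 0, 0.074, 0, 0.006, 0, 0, 0, 0, 0.074, 0, 0.006, 0, 0, 0, 0]
}}

```text
time_s: 15.9
tool_pos: [0.4453, 0.2898, -0.0132]
tool_rot: [-0.12, 1.645, 0.112]
force: [-0.2, -0.0, -3.4]
width: 0.0215
```

Emit:
{"method": "carry_out", "body": {
  "steps": [0.002, 0, 0, 0, 0, 0, 0, 0.002, 0, 0, 0, 0, 0, 0]
}}

```text
time_s: 16.1
tool_pos: [0.4456, 0.29, -0.0153]
tool_rot: [-0.119, 1.644, 0.112]
force: [0.1, 0.6, 1.0]
width: 0.0211
```

Contact with the mat (force −3.4 → +1 N). Release, then rise straight up.

Emit:
{"method": "carry_out", "body": {
  "steps": [0, 0, 0, 0, 0, 0, 0.3, 0, 0, 0, 0, 0, 0, 0.6, 0, 0, 0, 0, 0, 0, 1, 0, 0, 0, 0, 0, 0, 1, 0, 0, 0, 0, 0, 0, 1, 0, 0, 0, 0, 0, 0, 1, -0.02, 0, -0.002, 0, 0, 0, 1, -0.05, 0, -0.004, 0, 0, 0, 1, -0.09, 0, -0.007, 0, 0, 0, 1, -0.14, 0, -0.011, 0, 0, 0, 1, -0.18, 0, -0.014, 0, 0, 0, 1, -0.18, 0, -0.014, 0, 0, 0, 1]
}}

```text
time_s: 17.3
tool_pos: [0.4484, 0.2911, 0.1704]
tool_rot: [-0.117, 1.636, 0.115]
force: [0.6, 0.8, -0.4]
width: 0.0851
```

```bash
python3 - <<'E'
from h import *
s=get_state();Rm=Ro.from_rotvec(s["tool_rot"]).as_matrix();print(s["tool_pos"],(Rm.T@[-.05,-.16,.03]).round(3))
E
```

```text
[0.44835442 0.29112545 0.17035732] [-0.026 -0.151 -0.075]
```

Move aside so both cameras see everything, and check.

Emit:
{"method": "carry_out", "body": {
  "steps": [-0.02, -0.045, -0.02, 0, 0, 0, 1, -0.03, -0.09, -0.04, 0, 0, 0, 1, -0.03, -0.13, -0.06, 0, 0, 0, 1, -0.03, -0.15, -0.075, 0, 0, 0, 1, -0.03, -0.15, -0.075, 0, 0, 0, 1]
}}

```text
time_s: 17.8
tool_pos: [0.393, 0.1281, 0.1997]
tool_rot: [-0.118, 1.648, 0.108]
force: [-0.9, 0.6, -0.6]
width: 0.0855
```

```bash
python3 - <<'E'
from h import *
for n in("scene","top"):
    p,d=vision.grab_frame(n);np.savez(n+"z.npz",p=p,d=d)
    for t in("0","z"):
        f=np.load(n+t+".npz");C=cloud(n,f["d"]);F=C.reshape(-1,3)
        Q=F[(F[:,2]>.078)&(F[:,2]<.096)&(np.hypot(F[:,0]-.51,F[:,1]-.305)<.045)].astype(np.float32)
        if len(Q)>20:
            c=Q.mean(0);v=np.linalg.svd(Q-c)[2][2];print(n,t,"head",cv2.minEnclosingCircle(Q[:,:2].copy()),np.median(Q[:,2]),"n",v.round(3))
        hsv=cv2.cvtColor(f["p"],cv2.COLOR_RGB2HSV)
        k=(hsv[...,2]<60)&(abs(C[...,2]-.006)<.006)&(np.hypot(C[...,0]-.51,C[...,1]-.3)<.08)
        print("  mat",cv2.minEnclosingCircle(C[k][:,:2].astype(np.float32).copy()))
        b=PEG-.037*N;q=F-b;h=q@N;lat=np.linalg.norm(q-np.outer(h,N),axis=1);pp=f["p"].reshape(-1,3).astype(int)
        k=(lat<.03)&(pp[:,0]<110)&(pp[:,0]>pp[:,2]+15)&(pp[:,1]<65)&(h<.05);print("  peg h",np.percentile(h[k],[10,50,90]).round(4) if k.any() else None)
        T=F[(F[:,0]<.56)&(F[:,0]>.44)&(F[:,2]>.05)&(F[:,2]<.066)&(abs(F[:,1]-.06)<.01)];print("  tray x",T[:,0].min().round(4) if len(T) else None)
p=np.load("scenez.npz")["p"];cv2.imwrite("pics/z.png",p[:,:,::-1]);print(get_state()["time_s"])
E
```

```text
scene 0 head ((0.5100741386413574, 0.30808109045028687), 0.030457878485322) 0.08443831 n [-0.008  0.012  1.   ]
  mat ((0.5104668736457825, 0.30071836709976196), 0.06523057073354721)
  peg h [0.0146 0.0359 0.0385]
  tray x 0.4671
scene z head ((0.5102857947349548, 0.3006189167499542), 0.030147245153784752) 0.084364094 n [-0.006  0.019  1.   ]
  mat ((0.5106421709060669, 0.2995378375053406), 0.06675825268030167)
  peg h [0.0087 0.0124 0.0145]
  tray x 0.5185
top 0 head ((0.5140003561973572, 0.30751389265060425), 0.030652150511741638) 0.08560836 n [-0.004  0.007 -1.   ]
  mat ((0.5123295783996582, 0.30103182792663574), 0.06549351662397385)
  peg h [0.0292 0.0349 0.0399]
  tray x 0.473
top z head ((0.514376163482666, 0.29979586601257324), 0.03119681589305401) 0.086067654 n [ 0.045 -0.008 -0.999]
  mat ((0.5119100213050842, 0.30462974309921265), 0.06422515958547592)
  peg h [0.0061 0.0123 0.0179]
  tray x 0.5222
17.9
```

View pics/z.png

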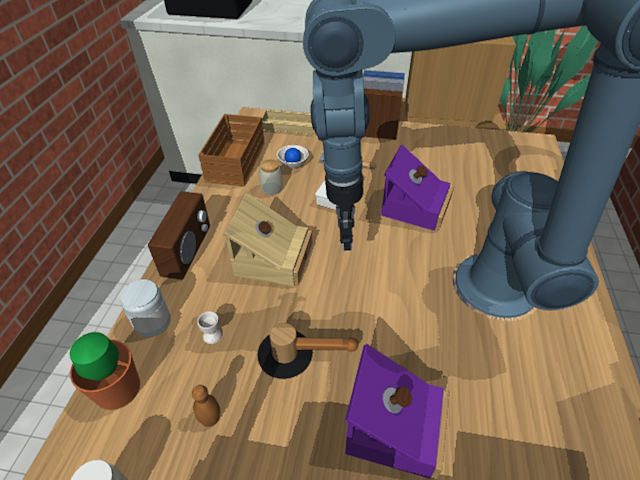

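The final view shows the tray shut, the peg down at (265,228) and the mallet upright at the centre of the mat at (285,345). The bystanders are in place and the gripper is clear.

```bash
python3 -c "
from rig import ticket
print(ticket.close_job())"
```

```text
the job is handed in; nothing more can be done
None
```

I pushed the tray shut, knocked the peg home with one blow of the mallet, and stood the mallet back upright on the mat. The job was handed in at about 18 s of the 56 s allowed; the hand-in gives no verdict.

**Last checks**
- **Tray:** its front moved about 51 mm inward, until the push met a hard stop at about 15 N. It had not moved back at the end.
- **Peg:** I struck at about 0.4 m/s commanded, with the face within 0.3° of square to the peg. The peg top stood about 12 mm from the board in both views afterwards, where fully home is 13 mm. It stayed there.
- **Mallet:** it stands with its top face at 84–86 mm, so the lower face is on the mat. Its head is within about 5 mm of the mat centre, which leaves roughly 30 mm of mat all round.
- **Bystanders:** none looks moved in the last picture.

**What disagreed or went wrong on the way**
- **Reported tool height:** the reported TCP lies about 42 mm beyond the real fingertips along the tool. Because of this my first tray push passed over the panel without touching it. I found the offset by camera and corrected for it.
- **Joint limit:** the last joint reached its range on the way to the mallet, so I used the half-turned grasp.
- **Slip in the grip:** the blow turned the mallet about 4° in the fingers, and I tilted the tool to compensate when setting it down. Afterwards the two views disagree slightly on its lean: the scene camera shows about 1°, and the noisier top view about 2.5°.
- **Pictures:** I viewed 11, one over the budget of 10.

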